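Bring the swinging press punch over its die

ROBOT

A 6-joint arm with a two-finger parallel gripper is mounted at the origin on the work surface. World frame = base frame: x ahead of the robot, y to its left, z up, the work surface at z = 0. Lengths are in mm, angles in rad, forces in N, time in s.
With the tool pointing down it reaches from about 400 to 925 mm from the base axis. Payload 12.5 kg.
Tool frame: the origin (TCP) lies midway between the tips of the shut fingers; the grasp point (between the pads) lies 19 mm behind it; z points along the fingers, y is the line along which they close (so a half turn about z gives the same grasp; the last joint's range is limited). The gripper opens to 95 mm and grips with 3 to 60 N. Pads are 20 mm wide; open, the fingers measure 119 mm over their backs; the gripper's body (75 mm by 180 mm) begins 59 mm behind the grasp point.
Start: joints at [1.102, 0.491, 1.559, -0, 1.092, -0.106], TCP at [221.794, 584.344, 180.261] pointing down, gripper open.
Joint ranges: [-3.1, 3.1], [-0.84, 2.19], [0.05, 2.79], [-1.13, 4.28], [0.06, 2.93], [-2.69, 2.69]. Speed limits (rad/s): [2.22, 2.22, 2.79, 3.14, 3.14, 3.14].

INTERFACE

Orientations are given as [roll, pitch, yaw] about the fixed x, y, z axes, in that order (R = Rz(yaw) Ry(pitch) Rx(roll)).
In Python, from cell import env gives the robot as it stands.
- The arm moves only by the tool carry_out, never from a script. Its argument "series" is a list of rows, each a list of 4 numbers: the shift along the world's x, y, z normalised to -1 to 1, where 1 is 5 cm, then the turn about the world's z normalised to -1 to 1, where 1 is 6 degrees. In form: [[x, y, z, turn], ...]. A call has exactly 5 rows; each row shifts and turns the commanded pose from where the row before left it; what a row does not reach is not made up. A row lasts 1/10 s, in which the tool goes at most 50 mm and 8.59 degrees, less where a joint would pass 70% of its speed; a pose out of reach is approached as far as the arm can. A call with a number of a shift or a turn outside -1 to 1 is refused whole. A call with a gripper value outside its range is refused whole. "fingers" is the closure, from -1 (fully open) to 1 (shut), set as the call begins (left out, the last holds). The fingers move at their own pace and stop on an object; the grip force is fixed at half the most. Time passes only in rows, so rows that do not move let the fingers close, or fill a call up. It gives the time, the measured TCP pose, the force, the opening and the grip force at its end, in the units of the state.
- env.state(): the state, without advancing time (a new reading comes with each control period).
- env.read_camera(name): name is "scene" or "top" or "wrist"; returns the picture (400x640x3 uint8, red, green, blue); there is no depth.
- env.calibration(name): a dict with "K" (3x3 intrinsics, pixels), "pose" (4x4, takes a point from camera to world coordinates). Camera axes: x right, y down, z forward; pixel columns grow to the right and rows downward; lengths in mm; the calibration is good to about 2 mm. A picture is of the moment at which its call begins: read the wrist's pose just before it. calibration takes no time and is no camera call; for the wrist camera it gives the pose at the moment of the call.
- env.job_done(): hands the job in; it is judged then, once.
Trained networks look in the newest picture that a camera, given by its name, has taken for a name from the list of things; names that differ only in an ending like _2 or _b are one class to them, and where a whole thing is asked for, a point or a joint stands for the part that bears it (a point fixed in the world has none). Each returns a list of dicts, best first, with "conf" (0 to 1); they miss things now and then, are a little off and sometimes report something else, mostly with a low value. They report only what shows in the picture. A call takes as long as a camera call. They do not tell look-alikes from the thing itself.
- env.look_for(camera, label): "position" ([row, column] as shares, 0 to 1, of the picture: columns of its width, rows of its height, amid what is visible of it).
The state is a dict: "t": time; "joints": joint angles; "qvel": joint speeds; "tau": joint torques, N m; "eef_pos": TCP position; "tcp_rot": TCP orientation; "ft_force": force on the tool from outside, world axes, zero at the start; "moment": the same for the moment, N m; "opening": opening from 0.0 (shut) to 1.0 (fully open); "grip_force": force on a finger pad.
Only numpy, scipy, OpenCV 4.12 (cv2) and the standard library are available. Lean on these libraries where they do the work, as an engineer would, in place of code of your own. Each camera call takes 0.05 s, during which the arm holds its last target. There are 200 camera calls.

TASK

Take the trolley of the yellow bench rail by its orange handle and run it along the rail, so that the red punch hanging from it comes off the loading step and over the brass die ring. Coming off the step sets it swinging: without touching the punch or its counterweight, and without letting it swing wildly, still it with the trolley until it has hung quietly and centred over the ring for three seconds, then let go of the handle, leaving it hanging quietly there. Leave the can, the carton and the yellow block in front of the rail alone.

Things in the scene. Friction and masses are not known exactly. Their poses are not given: they have to be found in the camera images.
- rail: Fixed yellow rail, 800 mm long along its own y, on two end posts; top of the bar 247 mm above the bench. Origin on the bench under the bar's middle; z up; x points away from the robot (yaw varies about zero).
- step_edge (a point): Middle of the +y top edge of the loading step, a fixed steel plate 70 mm wide, 155 mm long (towards the rail's -y), top 73 mm above the bench, at rail-frame x = 60, y = -170 mm. The punch's nose starts parked on it, at about -0.32 rad. As the trolley runs to +y the nose slides along the plate, drops off this edge with the trolley at about -0.11, and swings freely.
- trolley (a joint): Position of the trolley along the rail's +y, m: the hanger's pivot is at rail-frame x = 60 mm, y = this value, z = 250 mm. End stops at -0.22 and 0.30. Low-friction slide, about 2 N friction and 2 N per m/s; trolley 0.6 kg. It stays where it is left.
- handle (a point): Point on the trolley's orange handle where it is best gripped: an upright tab 30 mm in the rail's x, 24 mm in the rail's y, from 261 to 341 mm above the bench, standing at rail-frame x = -40 mm; this point is on its middle line 318 mm above the bench. Grip it from above with the fingers closing along the rail's y.
- swing (a joint): Hanger angle about the pivot pin on the trolley's far side, rad, axis along the rail's x: 0 plumb, positive with the punch towards the rail's +y. A counterweight slows it: nominal period 1.75 s (varies 1.6 to 1.95), acting like a simple pendulum 0.76 m long: angle'' = -(9.81*sin(angle) + pivot_acceleration*cos(angle))/0.76. Left alone it swings on for about a minute.
- punch: Red round punch with a steel ball nose, 54 mm in diameter at the collar, nominal 0.40 kg, under the hanger's 22 mm wide arm. Its origin is on the pivot pin, 250 mm above the bench; the ball's centre (radius 25 mm) is 160 mm below the pivot.
- weight: Dark steel counterweight disc, 64 mm in diameter, 25 mm thick, nominal 0.66 kg with the arm; the disc's centre is 70 mm above the pivot, its top at 352 mm. Origin on the pivot pin. Turns with the punch.
- nose_tip (a point): Lowest point of the punch's nose, 185 mm below the pivot (65 mm above the bench when plumb).
- die: Fixed blue die block 110 x 100 x 18 mm with a brass ring 84 mm in diameter on it, top 32 mm above the bench. Origin at the centre of its underside. It stands right under the path of the punch, on the rail's +y side.
- die_center (a point): Centre of the top of the brass ring, 32 mm above the bench: the nose must come to hang over it.
- spray: Bystander: white and blue can, 60 mm in diameter, 170 mm high, in front of the rail. Origin under its centre.
- carton: Bystander: cardboard box 70 x 90 x 60 mm in front of the rail. Origin under its centre.
- spare_block: Bystander: yellow steel block 70 x 70 x 50 mm in front of the rail. Origin under its centre.
Mind the look-alikes: they are no part of the job. What is meant by the die is not pink, and is the larger of those in its own colour.

How it is judged:
By the outcome, as a careful person would: the job done as asked, in the order asked, and still so for the second after the job is handed in, with the robot touching nothing.
It also fails if it takes over 45 s, if anything falls off the work surface, if the arm or the gripper's body presses on something with over 40 N, if the wrist force passes 120 N, or if a joint passes its speed limit or range.

## Working session

There is one attempt and no reset: what is moved stays moved. The work goes in short steps, Python scripts to look and compute and a tool call to move; the robot and the scene stay as the last step left them, time stands still between calls to the robot, and variables do not carry over. Pictures are saved under pics/ and viewed, at most 10 in all, crops included, and the job is handed in when it is done.

Besides the shell and the picture viewer there is one more tool, called after "Call:" in YAML: its name, and indented under it one key for each argument. carry_out: Moves the arm, as the interface text tells. Its arguments: {"type":"object","properties":{"series":{"type":"array","items":{"type":"array","items":{"type":"number","minimum":-1,"maximum":1}}},"fingers":{"type":"number"}},"required":["series"]}

```bash
mkdir -p pics; python3 - <<'E'
from cell import env
import cv2
s=env.state();print(s['t'],s['eef_pos'],s['tcp_rot'],s['opening'])
for c in('scene','top'):
    im=env.read_camera(c);cv2.imwrite(f'pics/{c}0.png',im[:,:,::-1])
    k=env.calibration(c);print(c,k['K'].round(1).tolist(),k['pose'].round(3).tolist())
    for l in('handle','die','rail','step_edge','die_center','punch','trolley','weight','nose_tip','spray','carton','spare_block'):
        print(l,[( round(d['position'][1]*640,1),round(d['position'][0]*400,1),round(d['conf'],2)) for d in env.look_for(c,l)])
print(env.state()['t'])
E
```

```text
0.0 [221.6579104  584.09532331 179.67172519] [-3.14051798e+00 -1.64775685e-04  2.77879835e+00] 1.0028378869241288
scene [[415.5, 0.0, 319.4], [0.0, 415.5, 201.4], [0.0, 0.0, 1.0]] [[0.55, 0.698, -0.458, 934.829], [0.835, -0.455, 0.31, -208.344], [0.008, -0.553, -0.833, 942.919], [0.0, 0.0, 0.0, 1.0]]
handle []
die [(364.6, 148.6, 0.84), (426.8, 246.3, 0.62)]
rail [(239.8, 256.8, 0.71), (337.5, 178.8, 0.54)]
step_edge [(235.9, 261.4, 0.69)]
die_center [(424.7, 249.8, 0.92), (363.9, 149.0, 0.91), (367.8, 254.7, 0.71)]
punch [(244.9, 309.5, 0.58)]
trolley [(243.9, 242.1, 0.57)]
weight [(257.5, 246.2, 0.69)]
nose_tip [(243.8, 302.8, 0.69)]
spray [(216.5, 220.4, 0.75)]
carton [(337.4, 178.9, 0.81)]
spare_block [(287.2, 205.7, 0.77)]
top [[408.9, 0.0, 315.6], [0.0, 408.9, 195.6], [0.0, 0.0, 1.0]] [[-0.004, -0.98, 0.2, 310.632], [-1.0, 0.004, 0.002, 86.536], [-0.003, -0.2, -0.98, 1233.076], [0.0, 0.0, 0.0, 1.0]]
handle [(297.9, 170.5, 0.75), (400.2, 174.8, 0.71), (387.8, 177.1, 0.57)]
die [(254.7, 157.5, 0.96), (296.4, 164.9, 0.93), (228.3, 273.0, 0.62), (401.3, 176.7, 0.24)]
rail [(387.6, 177.2, 0.7), (410.0, 161.4, 0.35)]
step_edge [(384.6, 180.0, 0.81)]
die_center [(227.3, 268.4, 0.96), (297.0, 169.9, 0.95), (251.8, 157.3, 0.59)]
punch [(411.1, 163.1, 0.54)]
trolley [(400.4, 174.6, 0.88), (276.7, 240.1, 0.66)]
weight [(398.8, 146.6, 0.84)]
nose_tip [(389.1, 177.9, 0.7), (411.3, 166.5, 0.58)]
spray [(392.6, 231.6, 0.61)]
carton [(277.6, 239.0, 0.76)]
spare_block [(329.6, 236.8, 0.69), (398.3, 154.2, 0.33)]
1.3
```

```bash
python3 - <<'E'
import cv2
a=cv2.imread('pics/top0.png')[110:310,170:480];b=cv2.imread('pics/scene0.png')[110:350,170:490]
cv2.imwrite('pics/top0c.png',cv2.resize(a,(775,500),interpolation=2));cv2.imwrite('pics/scene0c.png',cv2.resize(b,(800,600),interpolation=2))
E
```

```text
(no output)
```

View pics/top0c.png

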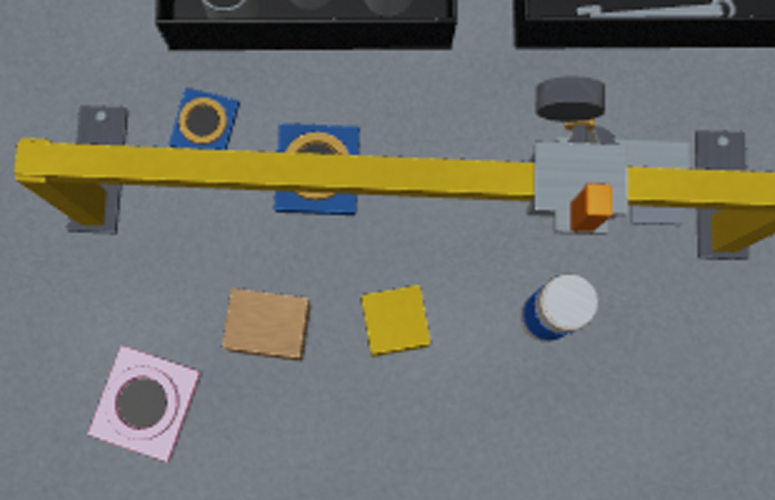

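View pics/scene0c.png

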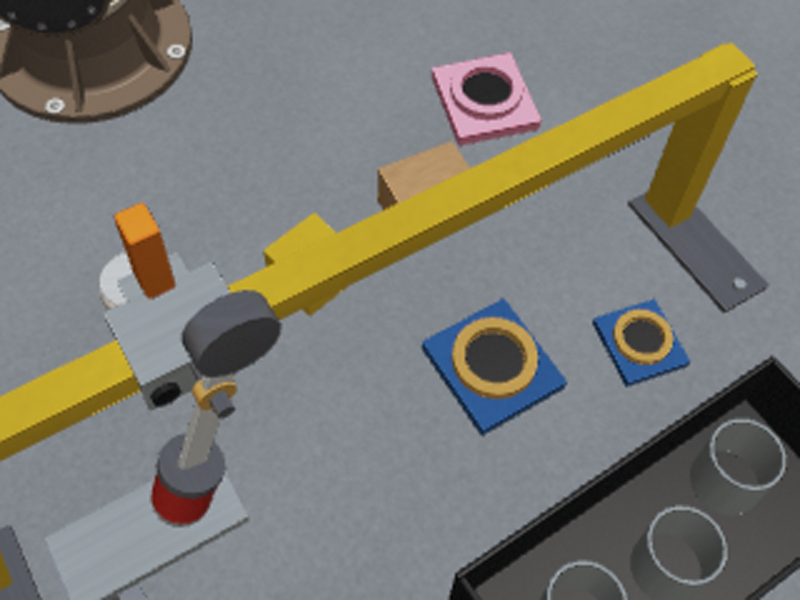

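```bash
cat > h.py <<'E'
import cv2,numpy as np
from cell import env
def ray(c,uv,z,k=None):
    k=k or env.calibration(c);K=k['K'];T=k['pose']
    d=T[:3,:3]@np.linalg.solve(K,[uv[0],uv[1],1]);o=T[:3,3]
    return o+d*(z-o[2])/d[2]
E
python3 - <<'E'
from h import *
t=cv2.imread('pics/top0.png');s=cv2.imread('pics/scene0.png')
def blobs(im,lo,hi,amin=30):
    m=cv2.inRange(cv2.cvtColor(im,cv2.COLOR_BGR2HSV),lo,hi)
    n,l,st,c=cv2.connectedComponentsWithStats(m)
    return m,[(st[i].tolist(),c[i].round(1).tolist(),i) for i in range(1,n) if st[i][4]>amin],l
for nm,im in(('top',t),('scene',s)):
    m,b,l=blobs(im,(23,150,60),(32,255,255));print(nm,'yellow',b)
    m,b,l=blobs(im,(8,180,100),(17,255,255));print(nm,'orange',b)
    m,b,l=blobs(im,(18,60,150),(22,200,255));print(nm,'brass',b)
# far top edge of bar in top view
hsv=cv2.cvtColor(t,cv2.COLOR_BGR2HSV)
m=cv2.inRange(hsv,(22,150,60),(32,255,255))
for rng in((185,230),(235,375),(425,475)):
    us=np.arange(*rng);v=[np.flatnonzero(m[150:200,u]) for u in us]
    P=np.array([ray('top',(u,150+x[0]-.5),247)[:2] for u,x in zip(us,v) if len(x)])
    f=np.polyfit(P[:,1],P[:,0],1);print('edge',rng,f,P[0],P[-1])
print('ring scene',ray('scene',(367.6,252.8),32),'handle top',ray('top',(409,189),341),'pink->')
E
```

```text
top yellow [([176, 165, 208, 35, 3488], [271.3, 179.0], 1), ([422, 177, 76, 34, 1569], [462.5, 189.1], 2), ([315, 224, 27, 28, 582], [328.0, 237.8], 3)]
top orange [([399, 185, 15, 16, 80], [403.0, 193.3], 1)]
top brass [([242, 149, 18, 18, 107], [250.6, 157.6], 1), ([0, 160, 29, 165, 2184], [11.8, 228.8], 4), ([285, 163, 24, 9, 85], [296.9, 166.3], 5), ([405, 184, 9, 11, 73], [408.7, 189.7], 6), ([617, 266, 23, 37, 765], [629.1, 283.2], 21), ([630, 357, 10, 34, 224], [635.8, 372.0], 25)]
scene yellow [([143, 0, 26, 43, 554], [158.2, 16.9], 1), ([217, 0, 99, 66, 1940], [269.5, 33.7], 2), ([620, 0, 20, 24, 265], [632.6, 10.1], 5), ([629, 29, 11, 14, 75], [635.8, 37.0], 8), ([262, 127, 211, 110, 5019], [375.7, 182.1], 9), ([614, 129, 26, 47, 627], [630.7, 153.3], 10), ([114, 246, 112, 103, 3489], [163.4, 293.2], 11)]
scene orange [([216, 192, 23, 37, 390], [228.4, 211.9], 1)]
scene brass [([421, 9, 12, 6, 39], [427.4, 11.6], 1), ([438, 20, 202, 125, 2704], [550.9, 92.3], 3), ([416, 234, 23, 21, 174], [427.2, 243.8], 12), ([351, 237, 34, 31, 375], [367.9, 252.3], 13), ([248, 262, 16, 8, 41], [252.5, 265.1], 14)]
edge (185, 230) [6.70756387e-02 5.61216557e+02] [590.34573813 415.51013969] [582.08275084 305.05873428]
edge (235, 375) [4.64848681e-02 5.68303810e+02] [582.01519505 290.06724705] [565.01799568 -56.33063531]
edge (425, 475) [4.25733313e-02 5.66916841e+02] [ 559.33219199 -182.7353981 ] [ 553.68441544 -303.82922625]
ring scene [623.6168062  146.29844757  32.        ] handle top [ 507.03296487 -119.7354467   341.        ] pink->
```

Call:
carry_out:
  series:
    - [0.4,-0.6,0.6,0.3]
    - [0.4,-0.7,0.5,0.3]
    - [0.5,-0.7,0.4,0.3]
    - [0.5,-0.7,0.4,0.3]
    - [0.5,-0.7,0.4,0.3]
  fingers: -1

```text
t: 1.8
eef_pos: [337.4, 412.8, 296.2]
tcp_rot: [3.141, 0.0, 2.938]
ft_force: [0.9, 0.3, 0.7]
opening: 0.999
grip_force: 0.0
```

Call:
carry_out:
  series:
    - [0.5,-0.7,0.4,0.3]
    - [0.5,-0.7,0.4,0.3]
    - [0.5,-0.7,0.4,0.3]
    - [0.5,-0.7,0.4,0.3]
    - [0.4,-0.8,0.3,0.3]

```text
t: 2.3
eef_pos: [457.8, 232.9, 391.5]
tcp_rot: [3.141, 0.001, 3.094]
ft_force: [0.8, 1.0, -0.4]
opening: 1.001
grip_force: 0.0
```

Call:
carry_out:
  series:
    - [0.1,-0.9,0,0]
    - [0.1,-0.9,0,0]
    - [0.1,-0.9,0,0]
    - [0.1,-0.9,0,0]
    - [0.1,-0.9,0,0]

```text
t: 2.8
eef_pos: [481.6, 7.5, 390.5]
tcp_rot: [3.142, 0.001, 3.093]
ft_force: [1.0, -0.0, -0.4]
opening: 0.999
grip_force: 0.0
```

Call:
carry_out:
  series:
    - [0.16,-0.8,0,0]
    - [0.16,-0.8,0,0]
    - [0.16,-0.6,0,0]
    - [0,0,0,0]
    - [0,0,0,0]

```text
t: 3.3
eef_pos: [505.7, -101.0, 390.0]
tcp_rot: [3.141, -0.0, 3.092]
ft_force: [-1.1, 1.0, -0.4]
opening: 1.0
grip_force: 0.0
```

```bash
python3 - <<'E'
from h import *
k=env.calibration('wrist');im=env.read_camera('wrist');cv2.imwrite('pics/w1.png',im[:,:,::-1])
print(env.state()['eef_pos'],k['pose'].round(3).tolist(),k['K'].tolist())
hsv=cv2.cvtColor(im,cv2.COLOR_RGB2HSV);m=cv2.inRange(hsv,(5,150,80),(22,255,255))
n,l,st,c=cv2.connectedComponentsWithStats(m)
for i in range(1,n):
    if st[i][4]>100:print(st[i],c[i],ray('wrist',c[i],341,k))
T=np.linalg.inv(k['pose']);p=T@[505.5,-119.5,341,1];q=k['K']@p[:3];print('expected',q[:2]/q[2])
E
```

```text
[ 505.61099864 -100.27105798  390.2623993 ] [[0.051, 0.971, 0.234, 440.413], [0.999, -0.049, -0.012, -97.584], [0.0, 0.234, -0.972, 593.718], [0.0, 0.0, 0.0, 1.0]] [[302.07563436165157, 0.0, 316.4120017989587], [0.0, 302.07563436165157, 201.2316049123063], [0.0, 0.0, 1.0]]
[282 180  28  45 485] [297.51546392 194.06597938] [ 494.0371437  -116.45197607  341.        ]
[   9  214   97   26 1511] [ 55.15883521 224.96161482] [ 510.91096371 -330.51765086  341.        ]
[126 244  32  56 668] [140.18862275 269.61077844] [ 556.93864793 -264.01985181  341.        ]
[476 245  32  55 649] [493.48844376 270.28659476] [573.93354106  57.14945374 341.        ]
[502 308  82   5 296] [540.63851351 310.35810811] [617.53249608 105.08631455 341.        ]
expected [294.86290596 207.18797488]
```

View pics/w1.png

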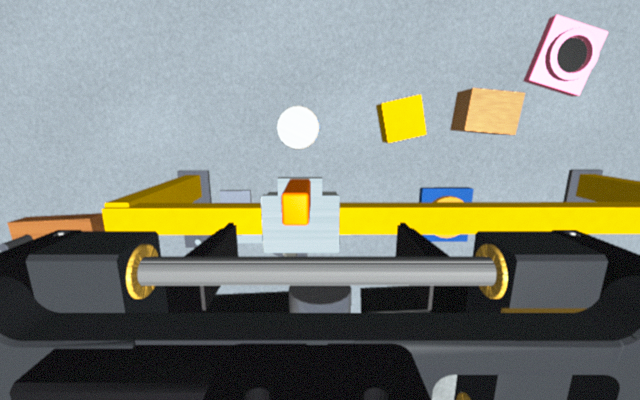

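The wrist view shows the orange tab's top face around (295, 208), as predicted from the top camera, so the handle is at about (506, -119). I'll descend and grip.

Call:
carry_out:
  series:
    - [0,-0.37,-0.2,0]
    - [0,0,-0.5,0]
    - [0,0,-0.6,0]
    - [0,0,-0.5,0]
    - [0,0,0,0]

```text
t: 3.85
eef_pos: [504.6, -117.6, 298.1]
tcp_rot: [3.14, -0.004, 3.094]
ft_force: [-0.1, 0.0, 0.6]
opening: 1.0
grip_force: 0.0
```

Call:
carry_out:
  series:
    - [0,0,0,0]
    - [0,0,0,0]
    - [0,0,0,0]
    - [0,0,0,0]
    - [0,0,0,0]
  fingers: 1

```text
t: 4.35
eef_pos: [505.9, -119.2, 300.7]
tcp_rot: [-3.142, 0.001, 3.093]
ft_force: [-0.3, 0.0, 0.3]
opening: 0.635
grip_force: 0.0
```

Call:
carry_out:
  series:
    - [0,0,0,0]
    - [0,0,0,0]
    - [0,0,0,0]
    - [0,0,0,0]
    - [0,0,0,0]

```text
t: 4.85
eef_pos: [505.8, -119.3, 300.3]
tcp_rot: [-3.142, 0.0, 3.093]
ft_force: [-0.3, -1.2, -0.2]
opening: 0.246
grip_force: 30.0
```

```bash
cat >> h.py <<'E'
def red(im):
    hsv=cv2.cvtColor(im,cv2.COLOR_RGB2HSV)
    m=cv2.inRange(hsv,(0,150,60),(6,255,255))|cv2.inRange(hsv,(174,150,60),(180,255,255))
    n,l,st,c=cv2.connectedComponentsWithStats(m);i=1+np.argmax(st[1:,4]);return c[i],st[i]
def proj(c,p):
    k=env.calibration(c);q=k['K']@(np.linalg.inv(k['pose'])@[*p,1])[:3];return q[:2]/q[2]
E
python3 - <<'E'
from h import *
t=cv2.imread('pics/top0.png')[:,:,::-1];s=cv2.imread('pics/scene0.png')[:,:,::-1]
for nm,im in(('top',t),('scene',s)):
    m=cv2.inRange(cv2.cvtColor(im,cv2.COLOR_RGB2HSV),(100,140,60),(118,255,255))
    n,l,st,c=cv2.connectedComponentsWithStats(m);print(nm,[(st[i].tolist(),c[i].round(1)) for i in range(1,n) if st[i][4]>60])
    if nm=='scene':
        i=1+np.argmax([st[j][4] if 330<c[j][0]<400 else 0 for j in range(1,n)])
        pts=np.argwhere(l==i)[:,::-1].astype(np.float32)
        W=np.array([ray('scene',p,18)[:2] for p in cv2.convexHull(pts)[:,0]],np.float32)
        print('block rect z18',cv2.minAreaRect(W))
        mb=cv2.inRange(cv2.cvtColor(im,cv2.COLOR_RGB2HSV),(15,60,90),(25,255,255))[230:275,340:395]
        n,l,st,c=cv2.connectedComponentsWithStats(mb);i=1+np.argmax(st[1:,4])
        pts=np.argwhere(l==i)[:,::-1]+[340,230]
        hull=cv2.convexHull(pts.astype(np.float32))[:,0]
        W=np.array([ray('scene',p,32)[:2] for p in hull],np.float32)
        print('ring',cv2.fitEllipse(W),cv2.minEnclosingCircle(W))
for u in(280,297,314):print(ray('top',(u,180),18))
im=env.read_camera('scene');c,st=red(im);print('red',c,st, red(s)[0])
ex=np.array([.9989,-.047,0]);ey=np.array([.047,.9989,0]);P=np.array([505.9,-119.2,250])+100*ex
th=-.32
for r in(100,115,130):print(r,proj('scene',P+r*(np.sin(th)*ey+[0,0,-np.cos(th)])))
print('pivot',proj('scene',P))
E
```

```text
top [([238, 146, 28, 24, 183], array([252.3, 158.3])), ([281, 160, 33, 12, 179], array([297.4, 163.6])), ([280, 187, 32, 9, 203], array([295.5, 191.2])), ([380, 226, 17, 20, 102], array([385. , 238.5])), ([623, 304, 17, 55, 722], array([632.6, 327.8]))]
scene [([339, 230, 57, 53, 744], array([366.1, 260. ])), ([407, 233, 39, 31, 296], array([424.4, 250.8]))]
block rect z18 ((622.7916870117188, 146.00579833984375), (102.19911193847656, 111.32694244384766), 87.14820861816406)
ring ((622.6697387695312, 146.81053161621094), (82.0880355834961, 86.38204193115234), 40.58033752441406) ((621.3634643554688, 145.7555389404297), 43.417694091796875)
[608.02959866 198.34027029  18.        ]
[607.80030523 146.35109288  18.        ]
[607.57107462  94.37615753  18.        ]
red [240.9058296 311.4529148] [231 301  24  18 223] [240.74208145 311.63348416]
100 [246.74335316 292.50618042]
115 [245.57906324 296.26835897]
130 [244.44371184 299.93702826]
pivot [255.33409279 264.74686047]
```

```bash
python3 - <<'E'
from h import *
ey=np.array([.05,.9987]);P=np.array([605.8,-123.9])
for uv in((268.8,317.2),(262,298)):
    w=ray('scene',uv,73);print(w,(w[:2]-P)@ey)
print('target s',(np.array([622.8,146.2])-P)@ey)
E
```

```text
[ 644.08708132 -136.48959273   73.        ] -10.658872191170019
[ 599.12755104 -127.95781771   73.        ] -4.386164995880719
target s 270.59887000000003
```

Call:
carry_out:
  series:
    - [0.005,0.1,0,0]
    - [0.01,0.2,0,0]
    - [0.015,0.3,0,0]
    - [0.015,0.3,0,0]
    - [0.015,0.3,0,0]

```text
t: 5.4
eef_pos: [508.7, -57.6, 300.2]
tcp_rot: [3.141, -0.0, 3.093]
ft_force: [0.4, -1.1, -0.9]
opening: 0.247
grip_force: 30.0
```

Call:
carry_out:
  series:
    - [0.015,0.3,0,0]
    - [0.015,0.3,0,0]
    - [0.01,0.2,0,0]
    - [0.005,0.1,0,0]
    - [0,0,0,0]

```text
t: 5.9
eef_pos: [510.9, -13.1, 300.2]
tcp_rot: [3.141, -0.0, 3.094]
ft_force: [-3.2, 1.6, 1.0]
opening: 0.25
grip_force: 30.0
```

```bash
cat >> h.py <<'E'
import json
EX=np.array([.9987,-.05,0]);EY=np.array([.05,.9987,0]);P0=np.array([605.8,-123.9,250.])
def s_now(st): return float((np.array(st['eef_pos'][:2])-[505.9,-119.2])@EY[:2])
def shot(n=1):
    out=[]
    for _ in range(n):
        st=env.state();im=env.read_camera('scene');c,b=red(im);out.append([st['t'],s_now(st),*c,int(b[4])])
    with open('log.jsonl','a') as f:
        for o in out:f.write(json.dumps([float(x) for x in o])+'\n')
    return out,im,st
E
python3 - <<'E'
from h import *
o,im,st=shot(18);cv2.imwrite('pics/s2.png',im[:,:,::-1])
for x in o:print(np.round(x,2))
print(st['eef_pos'],st['ft_force'],st['opening'],st['grip_force'],st['tcp_rot'])
E
```

```text
[  5.9  106.22 325.58 269.67 127.  ]
[  5.95 105.74 328.71 267.53 120.  ]
[  6.   105.39 331.06 265.78 122.  ]
[  6.05 105.19 332.74 264.36 129.  ]
[  6.1  105.03 333.83 263.59 123.  ]
[  6.15 104.97 334.07 263.25 130.  ]
[  6.2  104.93 333.59 263.62 124.  ]
[  6.25 104.93 332.41 264.53 124.  ]
[  6.3  104.93 330.36 266.25 118.  ]
[  6.35 104.94 327.7  268.2  120.  ]
[  6.4  104.96 324.2  270.56 121.  ]
[  6.45 104.93 320.02 273.03 127.  ]
[  6.5  104.91 315.44 275.44 131.  ]
[  6.55 104.91 310.78 277.67 138.  ]
[  6.6  104.93 306.13 279.69 152.  ]
[  6.65 104.93 301.72 281.38 169.  ]
[  6.7  104.92 297.42 282.69 184.  ]
[  6.75 104.93 293.5  283.82 202.  ]
[510.85826463 -14.38106097 300.24763801] [-5.26411177  0.52399349  1.85020157] 0.24883516713383647 30.000177919864655 [-3.14128560e+00 -4.22602695e-04  3.09288296e+00]
```

```bash
cat > fit.py <<'E'
from h import *
from scipy.optimize import least_squares
K=env.calibration('scene');Ti=np.linalg.inv(K['pose']);KK=K['K']
def px(p):
    q=KK@(Ti[:3,:3]@p+Ti[:3,3]);return q[:2]/q[2]
DT=.005
ROWS=json.load(open('rows.json'))   # list of [t_start, [mm per row]] after first image
LAG=.02
def svel(t,rows=None,lag=LAG):
    for t0,r in (rows if rows is not None else ROWS):
        i=int(np.floor((t-lag-t0)/.1+1e-9))
        if 0<=i<len(r): return r[i]/100.
    return 0.
def sim(th,w,t0,t1,T,rows=None,keep=False):
    L=9.81*(T/2/np.pi)**2;n=int(round((t1-t0)/DT));out=[(t0,th,w)]
    v=svel(t0,rows)
    for i in range(n):
        t=t0+(i+1)*DT;v2=svel(t,rows);w+=-(9.81*np.sin(th)*DT+(v2-v)*np.cos(th))/L;th+=w*DT;v=v2
        out.append((t,th,w))
    return np.array(out)
def meas(th,s,g): # g: r, r slope, bx, by
    r=g[0]+g[1]*th
    return px(P0+s*EY+15*EX+r*(np.sin(th)*EY-np.array([0,0,np.cos(th)])))+g[2:4]
def fit(log,tmin):
    log=[l for l in log if l[0]>=tmin];t0=log[0][0]
    def res(x):
        tr=sim(x[0],x[1],t0,log[-1][0],x[2]);e=[]
        for l in log:
            th=tr[int(round((l[0]-t0)/DT)),1];e+=list(meas(th,l[1],x[3:7])-l[2:4])
        return np.array(e+[(x[2]-1.75)/.1*.3,(x[3]-130)/20,x[4]/20,x[5]/5,x[6]/5])
    f=least_squares(res,[.2,.8,1.75,130,0,0,0]);return f,t0,log
E
echo '[]' > rows.json
python3 - <<'E'
from fit import *
log=[json.loads(l) for l in open('log.jsonl')]
f,t0,log=fit(log,6.04);print(f.x.round(3),f.cost,f.fun.round(2)[:-5].reshape(-1,2).tolist())
tr=sim(f.x[0],f.x[1],t0,log[-1][0]+.05,f.x[2]);print(tr[-1],'max',tr[:,1].max())
E
```

```text
[  0.415   0.638   1.62  134.049  16.498  -0.443   3.541] 1.5474799462944917 [[-0.01, 0.14], [0.1, 0.07], [0.23, 0.15], [0.23, 0.11], [0.08, 0.12], [-0.02, -0.15], [-0.25, -0.21], [-0.31, -0.35], [-0.24, -0.41], [-0.13, -0.36], [-0.12, -0.21], [-0.1, -0.06], [-0.12, 0.14], [0.13, 0.39], [0.54, 0.48]]
[ 6.8        -0.35710167 -1.03663604] max 0.4462352641953505
```

```bash
python3 -c "
import cv2;a=cv2.imread('pics/s2.png')[140:340,200:440];cv2.imwrite('pics/s2c.png',cv2.resize(a,(720,600),interpolation=2))"
```

```text
(no output)
```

View pics/s2c.png

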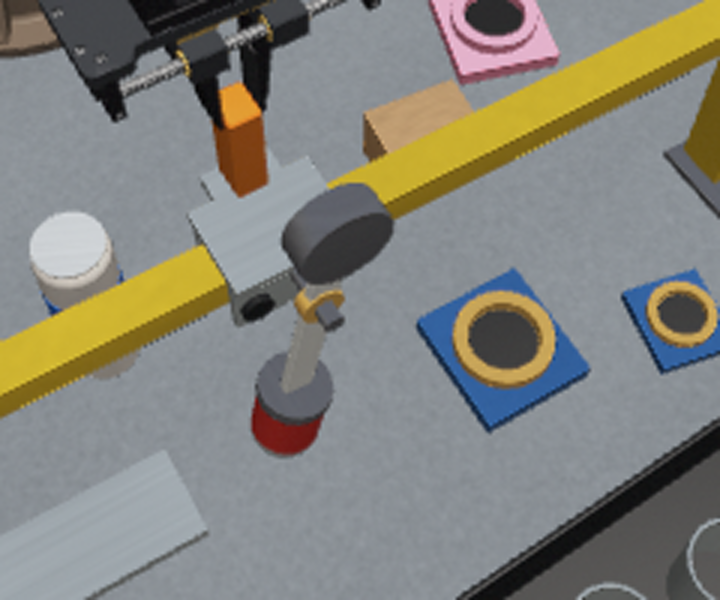

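```bash
cat > plan.py <<'E'
from fit import *
import sys
STG=270.6
def plan(th,w,t0,s0,T,ncall,vmax=35,dv=14,smin=95,smax=400,extra=.6):
    # extra: time after the rows in which the swing is judged
    n=5*ncall
    def rows(u):
        u=np.array(u);return [[t0+.55*k,u[5*k:5*k+5]] for k in range(ncall)]
    om=2*np.pi/T
    tail=[r for r in ROWS if r[0]>t0-.6]
    def res(u):
        te=t0+.55*ncall
        tr=sim(th,w,t0,te,T,tail+rows(u))
        s=s0+np.cumsum(u);d=np.diff(np.r_[0,u,0])
        return np.r_[tr[-1,1]*300,tr[-1,2]/om*300,(s[-1]-STG)*3,
            np.maximum(0,np.abs(d)-dv)*3,d*.02,np.maximum(0,s-smax),np.maximum(0,smin-s),
            np.maximum(0,np.abs(tr[::10,1])-.42)*100]
    b=None
    for seed in range(3):
        u0=np.random.default_rng(seed).normal((STG-s0)/n,5,n).clip(-vmax+1,vmax-1)
        f=least_squares(res,u0,bounds=(-vmax,vmax),max_nfev=60)
        if b is None or f.cost<b.cost:b=f
    return b,sim(th,w,t0,t0+.55*ncall+1,T,tail+rows(b.x))
def show(b,tr,n=2):
    print('cost',round(b.cost,2),'rows mm',b.x.round(0).tolist());print('units y',(b.x/50).round(2).tolist()[:5*n]);print('peak',np.abs(tr[:,1]).max().round(3),'end amp',np.abs(tr[-200:,1]).max().round(4))
E
python3 - <<'E'
from plan import *
log=[json.loads(l) for l in open('log.jsonl')]
f,t0,log=fit(log,6.04);x=f.x
t=env.state()['t'];z=sim(x[0],x[1],t0,t,x[2])[-1]
print(t,z)
for n in(3,4):show(*plan(z[1],z[2],t,104.9,x[2],n),n)
E
```

```text
6.8 [ 6.8        -0.35710167 -1.03663604]
cost 1529.9 rows mm [10.0, -4.0, -18.0, -8.0, -3.0, 12.0, 26.0, 35.0, 35.0, 35.0, 35.0, 24.0, 9.0, -6.0, -16.0]
units y [0.2, -0.08, -0.36, -0.16, -0.06, 0.23, 0.52, 0.7, 0.7, 0.7, 0.7, 0.48, 0.18, -0.12, -0.32]
peak 0.457 end amp 0.1722
cost 81.33 rows mm [-5.0, -6.0, -2.0, 7.0, 21.0, 35.0, 35.0, 35.0, 35.0, 35.0, 35.0, 35.0, 23.0, 9.0, -6.0, -20.0, -35.0, -35.0, -22.0, -8.0]
units y [-0.09, -0.11, -0.03, 0.13, 0.42, 0.7, 0.7, 0.7, 0.7, 0.7, 0.7, 0.7, 0.46, 0.17, -0.12, -0.41, -0.7, -0.7, -0.45, -0.17]
peak 0.436 end amp 0.0401
```

```bash
cat >> plan.py <<'E'
def plan2(th,w,t0,s0,T,groups=(10,10),cam=1,vmax=25,dv=9,smin=95,smax=400,wd=.05,iters=80):
    n=sum(groups);e=np.cumsum(groups);st=t0+np.array([0,*(np.array(groups)*.1+.05*cam).cumsum()])
    def rows(u):return [[st[k],u[e[k]-g:e[k]]] for k,g in enumerate(groups)]
    om=2*np.pi/T;tail=[r for r in ROWS if r[0]>t0-1.3]
    def res(u):
        tr=sim(th,w,t0,st[-1],T,tail+rows(u));s=s0+np.cumsum(u);d=np.diff(np.r_[0,u,0])
        return np.r_[tr[-1,1]*300,tr[-1,2]/om*300,(s[-1]-STG)*3,np.maximum(0,np.abs(d)-dv)*3,d*wd,u[e-1]*.5,
            np.maximum(0,s-smax),np.maximum(0,smin-s),np.maximum(0,np.abs(tr[::10,1])-.42)*100]
    f=least_squares(res,np.full(n,(STG-s0)/n).clip(-vmax+1,vmax-1),bounds=(-vmax,vmax),max_nfev=iters)
    return f,sim(th,w,t0,st[-1]+2,T,tail+rows(f.x))
def estimate(tmin=6.04):
    log=[json.loads(l) for l in open('log.jsonl')]
    f,t0,log=fit(log,tmin);x=f.x;t=env.state()['t'];z=sim(x[0],x[1],t0,t,x[2])[-1]
    print('t',t,'state',z.round(4),'par',x.round(3),'cost',round(f.cost,2),'res',f.fun[:-5].reshape(-1,2)[-6:].round(1).tolist());return t,z,x
E
python3 - <<'E'
from plan import *
t,z,x=estimate()
for g in((10,10),(10,10,10)):
    b,tr=plan2(z[1],z[2],t,104.9,x[2],g);show(b,tr,6);
E
```

```text
t 6.8 state [ 6.8    -0.3571 -1.0366] par [  0.415   0.638   1.62  134.049  16.498  -0.443   3.541] cost 1.55 res [[-0.1, -0.4], [-0.1, -0.2], [-0.1, -0.1], [-0.1, 0.1], [0.1, 0.4], [0.5, 0.5]]
cost 1604.73 rows mm [-1.0, -10.0, -3.0, 6.0, 16.0, 25.0, 25.0, 25.0, 25.0, 25.0, 25.0, 25.0, 25.0, 19.0, 8.0, -3.0, -14.0, -24.0, -20.0, -10.0]
units y [-0.03, -0.21, -0.07, 0.12, 0.31, 0.5, 0.5, 0.5, 0.5, 0.5, 0.5, 0.5, 0.5, 0.38, 0.17, -0.06, -0.27, -0.47, -0.39, -0.2]
peak 0.438 end amp 0.1789
cost 28.26 rows mm [-8.0, -2.0, 0.0, -0.0, -1.0, 4.0, 13.0, 22.0, 18.0, 9.0, 18.0, 20.0, 11.0, 2.0, -7.0, -16.0, -25.0, -25.0, -18.0, -9.0, -2.0, 7.0, 16.0, 25.0, 25.0, 25.0, 25.0, 22.0, 13.0, 4.0]
units y [-0.16, -0.04, 0.0, -0.0, -0.01, 0.08, 0.26, 0.44, 0.37, 0.19, 0.37, 0.4, 0.22, 0.04, -0.15, -0.33, -0.5, -0.5, -0.35, -0.17, -0.04, 0.14, 0.32, 0.5, 0.5, 0.5, 0.5, 0.43, 0.25, 0.07]
peak 0.434 end amp 0.0075
```

Call:
carry_out:
  series:
    - [-0.006,-0.16,0,0]
    - [-0.002,-0.04,0,0]
    - [0,0,0,0]
    - [0,0,0,0]
    - [0,0,0,0]

```text
t: 7.3
eef_pos: [510.3, -24.7, 300.2]
tcp_rot: [-3.141, -0.001, 3.093]
ft_force: [-6.0, -1.1, 1.2]
opening: 0.251
grip_force: 30.0
```

Call:
carry_out:
  series:
    - [0.004,0.08,0,0]
    - [0.012,0.26,0,0]
    - [0.02,0.44,0,0]
    - [0.016,0.36,0,0]
    - [0.008,0.18,0,0]

```text
t: 7.8
eef_pos: [513.6, 42.6, 300.2]
tcp_rot: [-3.141, -0.0, 3.094]
ft_force: [-4.1, -1.9, 0.3]
opening: 0.247
grip_force: 30.0
```

```bash
echo '[[6.8,[-8,-2,0,0,0,4,13,22,18,9]]]' > rows.json
python3 - <<'E'
from plan import *
o,im,st=shot(2);print(np.round(o,1),st['ft_force'])
t,z,x=estimate();s0=160.9
b,tr=plan2(z[1],z[2],t,s0,x[2],(10,10),cam=2);show(b,tr,6)
b,tr=plan2(z[1],z[2],t,s0,x[2],(10,10,10),cam=2);show(b,tr,6)
E
```

```text
[[  7.8 162.  347.5 257.5 119. ]
 [  7.8 162.9 350.1 256.  117. ]] [-4.01050869  4.45402128  1.37475627]
t 7.9 state [7.9    0.4245 0.6945] par [  0.469   0.507   1.818 135.931  26.773  -4.047   4.849] cost 3.01 res [[0.2, -0.2], [0.0, 0.1], [0.0, 0.4], [0.0, 0.6], [-0.2, -0.0], [0.3, -0.4]]
cost 1269.19 rows mm [13.0, 24.0, 25.0, 25.0, 17.0, 7.0, -4.0, -14.0, -24.0, -25.0, -25.0, -20.0, -10.0, 1.0, 12.0, 22.0, 25.0, 25.0, 24.0, 13.0]
units y [0.26, 0.47, 0.5, 0.5, 0.34, 0.14, -0.07, -0.29, -0.49, -0.5, -0.5, -0.4, -0.2, 0.02, 0.23, 0.44, 0.5, 0.5, 0.47, 0.25]
peak 0.455 end amp 0.1438
cost 201.63 rows mm [10.0, 20.0, 25.0, 25.0, 18.0, 9.0, -1.0, -10.0, -20.0, -11.0, -17.0, -8.0, 2.0, 11.0, 20.0, 25.0, 25.0, 25.0, 25.0, 22.0, 22.0, 13.0, 3.0, -6.0, -16.0, -25.0, -25.0, -25.0, -18.0, -9.0]
units y [0.21, 0.4, 0.5, 0.5, 0.36, 0.17, -0.02, -0.21, -0.39, -0.22, -0.34, -0.16, 0.03, 0.22, 0.41, 0.5, 0.5, 0.5, 0.5, 0.44, 0.44, 0.26, 0.07, -0.13, -0.32, -0.5, -0.5, -0.5, -0.36, -0.18]
peak 0.458 end amp 0.0415
```

```bash
python3 - <<'E'
s=open('fit.py').read()
s=s.replace("(x[3]-130)/20,x[4]/20,x[5]/5,x[6]/5])","(x[3]-130)/20,x[4]/20,x[5]/5,x[6]/5,*((meas(-.32,0,x[3:7])-[240.9,311.5])/2)])")
open('fit.py','w').write(s);p=open('plan.py').read().replace("f.fun[:-5]","f.fun[:-7]");open('plan.py','w').write(p)
E
python3 - <<'E'
from plan import *
o,im,st=shot(26);print(np.round(o,1)[:,:4].tolist())
t,z,x=estimate();s0=o[-1][1];print(s0)
for lag in(0,.02,.04):
    import fit;fit.LAG=lag;fit.svel.__defaults__=(None,lag);print(lag);t,z,x=estimate()
fit.svel.__defaults__=(None,.02);t,z,x=estimate(7.99)
E
```

```text
[[7.9, 162.3, 351.3, 255.3], [8.0, 161.8, 352.0, 254.9], [8.0, 161.6, 351.9, 254.8], [8.0, 161.4, 351.0, 255.2], [8.1, 161.4, 349.6, 256.1], [8.2, 161.3, 347.7, 257.6], [8.2, 161.3, 344.7, 259.3], [8.2, 161.3, 341.6, 260.9], [8.3, 161.2, 338.1, 262.8], [8.4, 161.2, 334.2, 264.5], [8.4, 161.2, 330.2, 266.1], [8.4, 161.2, 326.4, 267.7], [8.5, 161.2, 322.7, 268.9], [8.6, 161.2, 319.4, 270.0], [8.6, 161.2, 316.4, 270.8], [8.6, 161.2, 313.9, 271.5], [8.7, 161.2, 311.9, 272.1], [8.8, 161.2, 310.2, 272.5], [8.8, 161.2, 309.3, 272.8], [8.8, 161.2, 309.0, 272.8], [8.9, 161.2, 309.2, 272.7], [9.0, 161.2, 310.0, 272.6], [9.0, 161.2, 311.3, 272.2], [9.0, 161.2, 313.1, 271.8], [9.1, 161.2, 315.5, 271.1], [9.2, 161.2, 318.4, 270.3]]
t 9.2 state [ 9.2    -0.1199  1.1951] par [  0.371   0.474   1.751 163.58   42.044  -3.184  -1.337] cost 12.88 res [[-0.0, 0.3], [-0.0, 0.2], [0.0, 0.2], [0.1, 0.2], [0.2, 0.2], [0.2, 0.2]]
161.21583024956288
0
t 9.2 state [ 9.2    -0.1154  1.1807] par [  0.36    0.459   1.749 167.562  43.307  -3.057  -2.14 ] cost 15.72 res [[-0.1, 0.3], [-0.1, 0.2], [0.0, 0.2], [0.1, 0.1], [0.3, 0.2], [0.3, 0.1]]
0.02
t 9.2 state [ 9.2    -0.1199  1.1951] par [  0.371   0.474   1.751 163.58   42.044  -3.184  -1.337] cost 12.88 res [[-0.0, 0.3], [-0.0, 0.2], [0.0, 0.2], [0.1, 0.2], [0.2, 0.2], [0.2, 0.2]]
0.04
t 9.2 state [ 9.2    -0.1246  1.2107] par [  0.382   0.489   1.753 159.606  40.803  -3.308  -0.53 ] cost 10.86 res [[-0.0, 0.2], [-0.0, 0.2], [-0.0, 0.2], [0.0, 0.2], [0.1, 0.3], [0.0, 0.3]]
t 9.2 state [ 9.2    -0.1316  1.3149] par [ 3.8900e-01 -7.9000e-02  1.7350e+00  1.4479e+02  3.6933e+01 -3.8970e+00
  2.5130e+00] cost 4.45 res [[0.1, 0.0], [0.1, -0.0], [0.0, 0.1], [0.0, 0.1], [0.0, 0.3], [-0.1, 0.3]]
```

```bash
sed -i 's/LAG=.02/LAG=.035/' fit.py; python3 - <<'E'
from plan import *
t,z,x=estimate();s0=161.2
for g in((10,10),(10,10,10)):
    b,tr=plan2(z[1],z[2],t,s0,x[2],g,cam=2);show(b,tr,6)
E
```

```text
t 9.2 state [ 9.2    -0.1234  1.2067] par [  0.379   0.486   1.753 160.595  41.111  -3.278  -0.732] cost 11.3 res [[-0.0, 0.2], [-0.0, 0.2], [-0.0, 0.2], [0.0, 0.2], [0.1, 0.3], [0.0, 0.2]]
cost 137.83 rows mm [9.0, 19.0, 25.0, 25.0, 25.0, 25.0, 25.0, 25.0, 16.0, 6.0, -4.0, -14.0, -24.0, -25.0, -25.0, -16.0, -7.0, 3.0, 12.0, 9.0]
units y [0.19, 0.37, 0.5, 0.5, 0.5, 0.5, 0.5, 0.5, 0.31, 0.11, -0.09, -0.28, -0.47, -0.5, -0.5, -0.32, -0.13, 0.06, 0.25, 0.19]
peak 0.273 end amp 0.0483
cost 1.3 rows mm [9.0, 18.0, 24.0, 25.0, 25.0, 25.0, 24.0, 18.0, 9.0, -0.0, -9.0, -18.0, -22.0, -22.0, -19.0, -12.0, -5.0, 0.0, 3.0, 0.0, 9.0, 16.0, 16.0, 12.0, 6.0, -1.0, -6.0, -9.0, -7.0, -0.0]
units y [0.18, 0.36, 0.49, 0.5, 0.5, 0.5, 0.48, 0.36, 0.18, -0.0, -0.18, -0.36, -0.45, -0.45, -0.37, -0.25, -0.11, 0.01, 0.06, 0.0, 0.18, 0.31, 0.32, 0.25, 0.12, -0.02, -0.12, -0.17, -0.13, -0.0]
peak 0.274 end amp 0.0001
```

Call:
carry_out:
  series:
    - [0.008,0.18,0,0]
    - [0.016,0.36,0,0]
    - [0.022,0.48,0,0]
    - [0.022,0.5,0,0]
    - [0.022,0.5,0,0]

```text
t: 9.7
eef_pos: [518.3, 143.1, 300.2]
tcp_rot: [-3.141, 0.0, 3.092]
ft_force: [-1.1, -2.4, -0.6]
opening: 0.248
grip_force: 30.0
```

Call:
carry_out:
  series:
    - [0.022,0.5,0,0]
    - [0.022,0.48,0,0]
    - [0.016,0.36,0,0]
    - [0.008,0.18,0,0]
    - [0,0,0,0]

```text
t: 10.2
eef_pos: [522.0, 219.7, 300.2]
tcp_rot: [3.141, 0.001, 3.094]
ft_force: [0.2, 2.1, 0.3]
opening: 0.244
grip_force: 30.0
```

```bash
echo '[[6.8,[-8,-2,0,0,0,4,13,22,18,9]],[9.2,[9,18,24,25,25,25,24,18,9,0]]]' > rows.json
python3 - <<'E'
from plan import *
o,im,st=shot(2);print(np.round(o,1),st['ft_force'])
for tm in (6.04,7.99):
  t,z,x=estimate(tm);s0=161.2+177
  for g in((10,),(10,10)):
    b,tr=plan2(z[1],z[2],t,s0,x[2],g,cam=2);show(b,tr,6)
E
```

```text
[[ 10.2 339.3 394.7 229.2 174. ]
 [ 10.2 338.6 392.9 229.9 184. ]] [ 0.17976882  1.39253349 -0.88347519]
t 10.3 state [10.3    -0.0495 -0.7103] par [  0.382   0.478   1.755 159.415  40.344  -3.267  -0.591] cost 14.49 res [[-0.1, 0.2], [-0.0, 0.1], [-0.0, 0.2], [-0.1, 0.2], [0.1, 1.6], [-0.2, 1.8]]
cost 352.8 rows mm [-0.0, -10.0, -19.0, -25.0, -24.0, -15.0, -5.0, 5.0, 15.0, 10.0]
units y [-0.01, -0.19, -0.38, -0.5, -0.48, -0.29, -0.1, 0.1, 0.29, 0.2]
peak 0.169 end amp 0.0847
cost 0.81 rows mm [-9.0, -18.0, -23.0, -23.0, -19.0, -13.0, -6.0, -0.0, 3.0, 0.0, 9.0, 16.0, 17.0, 13.0, 7.0, -0.0, -6.0, -8.0, -7.0, -0.0]
units y [-0.18, -0.36, -0.45, -0.46, -0.39, -0.26, -0.12, -0.0, 0.05, 0.0, 0.18, 0.32, 0.33, 0.26, 0.13, -0.01, -0.12, -0.17, -0.13, -0.0]
peak 0.148 end amp 0.0001
t 10.3 state [10.3    -0.0507 -0.7682] par [ 3.7700e-01 -1.2200e-01  1.7590e+00  1.4983e+02  3.6393e+01 -3.5670e+00
  1.2200e+00] cost 7.13 res [[-0.0, 0.1], [-0.0, 0.0], [-0.1, 0.2], [-0.2, 0.2], [0.7, 1.3], [0.3, 1.5]]
cost 502.02 rows mm [-0.0, -10.0, -19.0, -25.0, -24.0, -15.0, -5.0, 5.0, 15.0, 10.0]
units y [-0.01, -0.2, -0.38, -0.5, -0.49, -0.3, -0.1, 0.1, 0.3, 0.2]
peak 0.184 end amp 0.1016
cost 0.97 rows mm [-9.0, -18.0, -24.0, -25.0, -21.0, -14.0, -6.0, 0.0, 3.0, 0.0, 9.0, 18.0, 19.0, 15.0, 8.0, 0.0, -6.0, -9.0, -7.0, -0.0]
units y [-0.18, -0.36, -0.48, -0.5, -0.42, -0.28, -0.13, 0.01, 0.06, 0.01, 0.19, 0.35, 0.38, 0.3, 0.16, 0.0, -0.13, -0.19, -0.15, -0.0]
peak 0.162 end amp 0.0001
```

Call:
carry_out:
  series:
    - [-0.008,-0.18,0,0]
    - [-0.016,-0.36,0,0]
    - [-0.02,-0.46,0,0]
    - [-0.022,-0.48,0,0]
    - [-0.018,-0.4,0,0]

```text
t: 10.8
eef_pos: [517.4, 122.8, 300.3]
tcp_rot: [3.142, 0.001, 3.092]
ft_force: [1.5, 1.8, -2.1]
opening: 0.248
grip_force: 30.0
```

Call:
carry_out:
  series:
    - [-0.012,-0.26,0,0]
    - [-0.006,-0.12,0,0]
    - [0,0,0,0]
    - [0.003,0.06,0,0]
    - [0,0,0,0]

```text
t: 11.3
eef_pos: [516.7, 109.6, 300.3]
tcp_rot: [3.141, 0.0, 3.094]
ft_force: [1.8, -1.1, -1.6]
opening: 0.25
grip_force: 30.0
```

```bash
echo '[[6.8,[-8,-2,0,0,0,4,13,22,18,9]],[9.2,[9,18,24,25,25,25,24,18,9,0]],[10.3,[-9,-18,-23,-24,-20,-13,-6,0,3,0]]]' > rows.json
python3 - <<'E'
from plan import *
o,im,st=shot(3);print(np.round(o,1),st['ft_force'])
for tm in (6.04,7.99):
  t,z,x=estimate(tm);s0=228.2
  for g in((10,),(10,10)):
    b,tr=plan2(z[1],z[2],t,s0,x[2],g,cam=2);show(b,tr,6)
E
```

```text
[[ 11.3 229.  352.5 252.9 179. ]
 [ 11.4 229.  353.2 252.6 178. ]
 [ 11.4 229.  353.7 252.4 173. ]] [ 2.47124373 -0.15411643 -2.60612115]
t 11.45 state [11.45    0.019   0.1317] par [  0.335   0.377   1.763 188.663  48.995  -2.835  -6.186] cost 21.38 res [[-0.4, 0.2], [-0.5, 1.5], [-0.6, 1.7], [1.2, -0.1], [1.0, -0.1], [0.9, -0.1]]
cost 0.09 rows mm [7.0, 9.0, 9.0, 6.0, 4.0, 2.0, 2.0, 2.0, 1.0, 0.0]
units y [0.14, 0.19, 0.17, 0.13, 0.08, 0.04, 0.03, 0.03, 0.03, 0.0]
peak 0.024 end amp 0.0001
cost 0.03 rows mm [3.0, 5.0, 6.0, 6.0, 5.0, 4.0, 3.0, 2.0, 0.0, -0.0, -1.0, -1.0, -1.0, 0.0, 1.0, 2.0, 3.0, 3.0, 2.0, 0.0]
units y [0.05, 0.09, 0.11, 0.12, 0.11, 0.08, 0.06, 0.03, 0.01, -0.0, -0.02, -0.02, -0.01, 0.01, 0.03, 0.05, 0.06, 0.06, 0.04, 0.0]
peak 0.031 end amp 0.0
t 11.45 state [11.45    0.0199  0.2147] par [ 3.13000e-01 -1.30000e-01  1.79000e+00  1.84457e+02  4.85130e+01
 -2.85600e+00 -5.52000e+00] cost 12.11 res [[-0.6, 0.2], [0.8, 0.9], [0.7, 1.1], [0.6, 0.0], [0.6, -0.0], [0.8, -0.1]]
cost 0.39 rows mm [-1.0, 4.0, 11.0, 15.0, 15.0, 10.0, 2.0, -5.0, -8.0, -0.0]
units y [-0.03, 0.08, 0.21, 0.3, 0.3, 0.21, 0.05, -0.1, -0.16, -0.0]
peak 0.055 end amp 0.0004
cost 0.08 rows mm [4.0, 7.0, 8.0, 8.0, 7.0, 6.0, 4.0, 2.0, 0.0, -0.0, -3.0, -4.0, -3.0, -2.0, -1.0, 1.0, 2.0, 3.0, 2.0, 0.0]
units y [0.08, 0.13, 0.16, 0.17, 0.15, 0.12, 0.07, 0.03, 0.01, -0.0, -0.05, -0.07, -0.07, -0.04, -0.01, 0.02, 0.05, 0.06, 0.04, 0.0]
peak 0.045 end amp 0.0
```

Call:
carry_out:
  series:
    - [0.004,0.08,0,0]
    - [0.006,0.12,0,0]
    - [0.008,0.16,0,0]
    - [0.008,0.16,0,0]
    - [0.006,0.12,0,0]

```text
t: 11.95
eef_pos: [518.2, 141.8, 300.3]
tcp_rot: [3.141, 0.0, 3.093]
ft_force: [2.4, -2.4, -2.3]
opening: 0.247
grip_force: 30.0
```

Call:
carry_out:
  series:
    - [0.004,0.1,0,0]
    - [0.003,0.06,0,0]
    - [0.002,0.04,0,0]
    - [0,0,0,0]
    - [0,0,0,0]

```text
t: 12.45
eef_pos: [518.7, 151.2, 300.3]
tcp_rot: [3.141, 0.0, 3.093]
ft_force: [2.6, 2.0, -1.7]
opening: 0.249
grip_force: 30.0
```

```bash
python3 - <<'E'
from plan import *
o,im,st=shot(28);cv2.imwrite('pics/s3.png',im[:,:,::-1]);cv2.imwrite('pics/s3c.png',cv2.resize(im[140:340,240:480,::-1],(720,600),interpolation=2))
o=np.array(o);print(o[:,:4].round(2).tolist(),st['eef_pos'],st['ft_force'],st['t'])
w=2*np.pi/1.755;t=o[:,0]-o[-1,0]
A=np.c_[np.ones(28),np.cos(w*t),np.sin(w*t)];c,r,_,_=np.linalg.lstsq(A[4:],o[4:,2:4],rcond=None);print(c,r)
P=P0+o[-1,1]*EY
for r in(130,150):print(r,(px(P+15*EX+r*(.1*EY-[0,0,1]))-px(P+15*EX+r*(-.1*EY-[0,0,1])))/.2)
E
```

```text
[[12.45, 270.67, 368.92, 243.64], [12.5, 270.57, 368.64, 243.77], [12.55, 270.5, 368.35, 243.69], [12.6, 270.42, 368.36, 243.87], [12.65, 270.36, 368.05, 243.97], [12.7, 270.34, 368.05, 244.05], [12.75, 270.35, 368.05, 244.02], [12.8, 270.34, 367.95, 244.06], [12.85, 270.33, 368.01, 244.11], [12.9, 270.31, 367.9, 244.16], [12.95, 270.33, 367.95, 244.15], [13.0, 270.33, 367.97, 244.17], [13.05, 270.32, 368.01, 244.15], [13.1, 270.31, 367.99, 244.13], [13.15, 270.35, 367.97, 244.12], [13.2, 270.33, 368.05, 244.02], [13.25, 270.32, 368.05, 244.02], [13.3, 270.32, 368.04, 243.98], [13.35, 270.34, 368.12, 243.93], [13.4, 270.33, 368.3, 243.86], [13.45, 270.33, 368.34, 243.69], [13.5, 270.31, 368.48, 243.71], [13.55, 270.32, 368.69, 243.75], [13.6, 270.33, 368.85, 243.65], [13.65, 270.31, 368.87, 243.7], [13.7, 270.31, 368.88, 243.71], [13.75, 270.32, 368.95, 243.64], [13.8, 270.34, 369.05, 243.59]] [518.67040826 150.84765289 300.25491663] [ 3.76084608  1.73193936 -2.87178819] 13.8
[[ 3.68417608e+02  2.43868448e+02]
 [ 5.34997040e-01 -2.70099815e-01]
 [ 1.33477133e-01 -3.64596105e-02]] [0.17561639 0.04508459]
130 [ 47.68488654 -25.7702593 ]
150 [ 54.10258797 -29.40256216]
```

View pics/s3c.png

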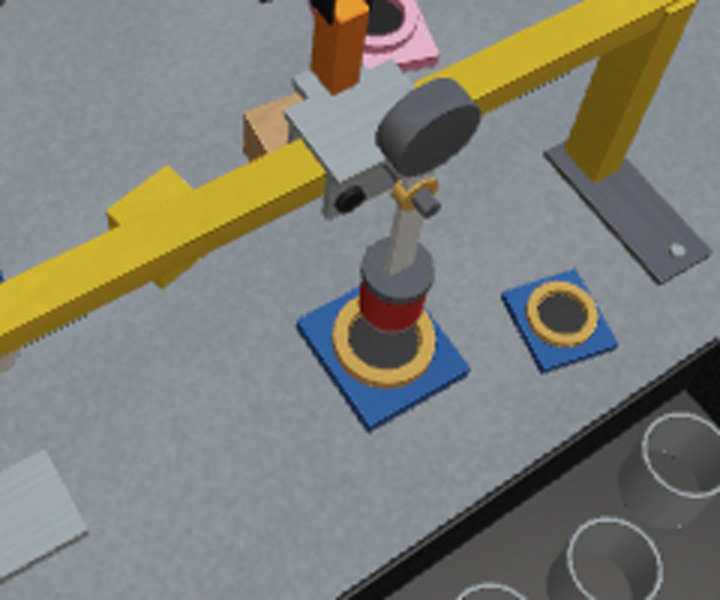

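The punch hangs over the large blue die's ring (red centroid near (368, 244), ring centre near (368, 252)) with about 0.01 rad of swing left. I'll damp that with a small step out and back, then check the centring.

Call:
carry_out:
  series:
    - [0.002,0.04,0,0]
    - [0.002,0.04,0,0]
    - [0,0,0,0]
    - [0,0,0,0]
    - [0,0,0,0]

```text
t: 14.35
eef_pos: [518.9, 154.9, 300.2]
tcp_rot: [3.141, 0.0, 3.093]
ft_force: [3.5, 0.0, -2.4]
opening: 0.248
grip_force: 30.0
```

Call:
carry_out:
  series:
    - [0,0,0,0]
    - [0,0,0,0]
    - [0,0,0,0]
    - [-0.002,-0.04,0,0]
    - [-0.002,-0.03,0,0]

```text
t: 14.85
eef_pos: [518.7, 151.4, 300.3]
tcp_rot: [3.141, 0.0, 3.093]
ft_force: [4.1, 1.8, -3.5]
opening: 0.249
grip_force: 30.0
```

```bash
python3 - <<'E'
from plan import *
o,im,st=shot(18);o=np.array(o);print(o[::3,:4].round(2).tolist(),st['eef_pos'],st['t'])
w=2*np.pi/1.755;t=o[:,0]-o[-1,0];A=np.c_[np.ones(18),np.cos(w*t),np.sin(w*t)]
print(np.linalg.lstsq(A[2:],o[2:,2:4],rcond=None)[0])
for z in(120,130,140,150):print(z,ray('scene',(372.7,229.3),z))
print('die plumb', [proj('scene',(622.8,146.2,z)).round(1).tolist() for z in(32,110,140)])
p=np.array([*st['eef_pos'][:2],0])+100*EX;print('pivot',p,'along err',(np.array([622.8,146.2,0])-p)@EY)
top=env.read_camera('top');cv2.imwrite('pics/top3.png',cv2.resize(top[120:240,220:380,::-1],(800,600),interpolation=2))
E
```

```text
[[14.85, 270.87, 368.57, 243.79], [15.0, 270.64, 368.55, 243.74], [15.15, 270.64, 368.55, 243.74], [15.3, 270.64, 368.51, 243.65], [15.45, 270.63, 368.51, 243.74], [15.6, 270.62, 368.51, 243.72]] [518.68084732 151.12684555 300.250045  ] 15.7
[[ 3.68471775e+02  2.43710929e+02]
 [-3.28105240e-03 -2.02980222e-02]
 [-6.29987888e-02  1.28948856e-02]]
120 [612.54089239 157.64617666 120.        ]
130 [616.45729979 153.19871811 130.        ]
140 [620.37370718 148.75125956 140.        ]
150 [624.29011458 144.30380101 150.        ]
die plumb [[367.4, 252.6], [370.9, 237.2], [372.5, 230.6]]
pivot [618.55084732 146.12684555   0.        ] along err 0.2855169787790516
```

View pics/top3.png

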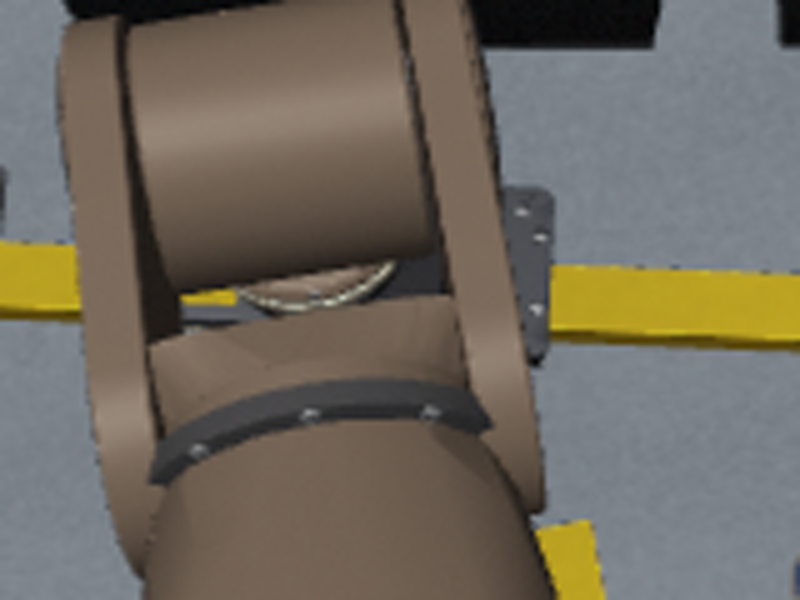

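The swing is down to about 0.001 rad and the punch is centred to within a millimetre or two. The arm hides the punch in the top view. I'll hold for more than 3 s, then release.

Call:
carry_out:
  series:
    - [0,0,0,0]
    - [0,0,0,0]
    - [0,0,0,0]
    - [0,0,0,0]
    - [0,0,0,0]

```text
t: 16.3
eef_pos: [518.7, 151.1, 300.3]
tcp_rot: [-3.141, 0.0, 3.093]
ft_force: [3.9, -2.2, -2.7]
opening: 0.25
grip_force: 30.0
```

Call:
carry_out:
  series:
    - [0,0,0,0]
    - [0,0,0,0]
    - [0,0,0,0]
    - [0,0,0,0]
    - [0,0,0,0]

```text
t: 16.8
eef_pos: [518.7, 151.2, 300.3]
tcp_rot: [-3.141, 0.0, 3.093]
ft_force: [4.2, -2.7, -2.6]
opening: 0.25
grip_force: 30.0
```

Call:
carry_out:
  series:
    - [0,0,0,0]
    - [0,0,0,0]
    - [0,0,0,0]
    - [0,0,0,0]
    - [0,0,0,0]

```text
t: 17.3
eef_pos: [518.7, 151.1, 300.2]
tcp_rot: [-3.141, -0.0, 3.093]
ft_force: [4.9, -2.3, -1.6]
opening: 0.245
grip_force: 30.0
```

Call:
carry_out:
  series:
    - [0,0,0,0]
    - [0,0,0,0]
    - [0,0,0,0]
    - [0,0,0,0]
    - [0,0,0,0]

```text
t: 17.8
eef_pos: [518.7, 151.1, 300.2]
tcp_rot: [-3.141, 0.0, 3.093]
ft_force: [4.5, -1.5, -3.4]
opening: 0.25
grip_force: 30.0
```

Call:
carry_out:
  series:
    - [0,0,0,0]
    - [0,0,0,0]
    - [0,0,0,0]
    - [0,0,0,0]
    - [0,0,0,0]

```text
t: 18.3
eef_pos: [518.7, 151.2, 300.2]
tcp_rot: [-3.141, 0.0, 3.093]
ft_force: [5.2, -2.4, -2.8]
opening: 0.248
grip_force: 30.0
```

Call:
carry_out:
  series:
    - [0,0,0,0]
    - [0,0,0,0]
    - [0,0,0,0]
    - [0,0,0,0]
    - [0,0,0,0]

```text
t: 18.8
eef_pos: [518.7, 151.1, 300.3]
tcp_rot: [-3.141, 0.0, 3.093]
ft_force: [4.0, -2.7, -2.6]
opening: 0.249
grip_force: 30.0
```

```bash
python3 - <<'E'
from h import *
o,im,st=shot(8);print(np.round(o,2)[:,:4].tolist(),st['ft_force'])
E
```

```text
[[18.8, 270.62, 368.46, 243.64], [18.85, 270.63, 368.43, 243.69], [18.9, 270.65, 368.51, 243.65], [18.95, 270.65, 368.43, 243.69], [19.0, 270.64, 368.47, 243.67], [19.05, 270.63, 368.42, 243.65], [19.1, 270.63, 368.5, 243.62], [19.15, 270.64, 368.47, 243.67]] [ 4.75871724 -1.32070138 -2.9865095 ]
```

Still quiet for over 4 s, so I'm releasing.

Call:
carry_out:
  series:
    - [0,0,0,0]
    - [0,0,0,0]
    - [0,0,0,0]
    - [0,0,0,0]
    - [0,0,0,0]
  fingers: -1

```text
t: 19.7
eef_pos: [518.5, 151.4, 300.3]
tcp_rot: [3.141, -0.0, 3.093]
ft_force: [-1.1, 0.5, -1.1]
opening: 0.615
grip_force: 0.0
```

Call:
carry_out:
  series:
    - [0,0,0,0]
    - [0,0,0,0]
    - [0,0,0,0]
    - [0,0,0,0]
    - [0,0,0,0]

```text
t: 20.2
eef_pos: [518.7, 151.3, 300.2]
tcp_rot: [3.141, 0.0, 3.093]
ft_force: [0.1, 0.4, -0.5]
opening: 0.988
grip_force: 0.0
```

```bash
python3 - <<'E'
from h import *
o,im,st=shot(18);print(np.round(o,2)[::2,:4].tolist(),st['ft_force'],st['opening'])
E
```

```text
[[20.2, 270.82, 368.42, 243.65], [20.3, 270.83, 368.38, 243.71], [20.4, 270.82, 368.48, 243.67], [20.5, 270.82, 368.47, 243.67], [20.6, 270.83, 368.47, 243.67], [20.7, 270.83, 368.54, 243.64], [20.8, 270.81, 368.4, 243.64], [20.9, 270.82, 368.42, 243.68], [21.0, 270.85, 368.45, 243.66]] [ 0.23891299 -0.54515798 -0.04987443] 1.0001685382615015
```

Undisturbed. I'll raise the gripper straight up, clear of the handle.

Call:
carry_out:
  series:
    - [0,0,0.2,0]
    - [0,0,0.4,0]
    - [0,0,0.6,0]
    - [0,0,0.6,0]
    - [0,0,0.4,0]

```text
t: 21.6
eef_pos: [518.7, 151.4, 413.2]
tcp_rot: [3.141, 0.003, 3.093]
ft_force: [0.8, -0.8, -0.2]
opening: 0.999
grip_force: 0.0
```

Call:
carry_out:
  series:
    - [0,0,0,0]
    - [0,0,0,0]
    - [0,0,0,0]
    - [0,0,0,0]
    - [0,0,0,0]

```text
t: 22.1
eef_pos: [518.6, 151.3, 409.7]
tcp_rot: [-3.141, -0.001, 3.093]
ft_force: [-0.3, -0.3, 0.1]
opening: 1.001
grip_force: 0.0
```

```bash
python3 - <<'E'
from h import *
o,im,st=shot(8);print(np.round(o,2)[::2,:4].tolist(),st['eef_pos'])
o=np.array(o)
if np.abs(o[:,2]-368.45).max()<.4: print(env.job_done())
E
```

```text
[[22.1, 270.79, 368.38, 243.67], [22.2, 270.8, 368.42, 243.65], [22.3, 270.83, 368.51, 243.65], [22.4, 270.82, 368.46, 243.64]] [518.63969646 151.34956548 410.20701204]
the job is handed in; nothing more can be done
None
```

The job is handed in at about 22.5 s: the punch hung still over the brass ring for over 4 s, centred to within my measuring error of a few millimetres, and stayed still after I released the handle and backed the arm off.

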